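Feed two carry cases down the roller track

TASK

Load the sloped roller track on the workshop bench: set the red carry case on the upper end of the rollers and let it roll down to the yellow stop, then set the blue carry case on the upper end in the same way so that it rolls down against the red one. Put each case on the rollers lengthwise, upright, lowered onto them rather than dropped, and leave the yellow case where it stands.

Things in the scene. Friction and masses are not known exactly. Their poses are not given: they have to be found in the camera images.
- track: fixed gravity track of free-turning steel rollers between aluminium rails. Origin: on the bench under its middle, z up. It runs along its y, 360 mm, falling 0.14 rad to -y; roller tops 75 mm + 0.14 y above the bench. Lane 86 mm wide (x); rails 14 mm above the rollers. Yellow stop, face at y = -178 mm, at the low end. Load case centres at y = 90 to 125 mm, x = 0: they roll off at once, 1 to 2 s to the stop.
- red_case: red plastic carry case, about 350 g: 60 (x) by 100 (y) by 44 mm high, origin at the centre of its underside, z up. Black handle bar along y over the middle of the lid: 18 mm wide (x), 80 long (y), 62 to 80 mm above the underside, on posts at its ends (60 mm free between them). Same either way round. Rolls with its y along the track. Stands on the bench; loaded first.
- blue_case: blue carry case, the same size, shape, handle and axes as the red one; origin at the centre of its underside. Stands on the bench; loaded second.
- yellow_case: yellow carry case, the same size, shape and axes as the red one; origin at the centre of its underside. A bystander: leave it. The three cases change places from run to run.
Mind the look-alikes: they are no part of the job. Leave any green or turquoise look-alike of the red_case alone.

How it is judged:
By the outcome, as a careful person would: the job done as asked, in the order asked, and still so for the second after the job is handed in, with the robot touching nothing.
It also fails if it takes over 59 s, if anything falls off the work surface, if the arm or the gripper's body presses on something with over 40 N, if the wrist force passes 120 N, or if a joint passes its speed limit or range.

ROBOT

A 6-joint arm with a two-finger parallel gripper is mounted at the origin on the work surface. World frame = base frame: x ahead of the robot, y to its left, z up, the work surface at z = 0. Lengths are in m, angles in rad, forces in N, time in s.
With the tool pointing down it reaches from about 0.425 to 1.125 m from the base axis. Payload 14.9 kg.
Tool frame: the origin (TCP) lies at the centre of the arm's flange, where the gripper is bolted on; the fingertips stand 191 mm ahead of it and the grasp point (between the pads) lies 172 mm ahead of it; z points along the fingers, y is the line along which they close (so a half turn about z gives the same grasp; the last joint's range is limited). The gripper opens to 91 mm and grips with 3 to 60 N. Pads are 32 mm wide; open, the fingers measure 118 mm over their backs; the gripper's body (76 mm by 178 mm) begins 60 mm behind the grasp point.
Start: joints at [1.136, 0.379, 1.734, -0, 1.028, -0.033], TCP at [0.274, 0.644, 0.405] pointing down, gripper open.
Joint ranges: [-2.77, 2.77], [-0.74, 2.19], [0, 2.66], [-1.06, 4.2], [0.31, 2.87], [-3.08, 3.08]. Speed limits (rad/s): [1.89, 1.89, 2.39, 3.14, 3.14, 3.14].

INTERFACE

Orientations are given as a unit quaternion [w, x, y, z].
In Python, from station import observe, snapshot, camera_info, close_job, spot_in, silhouettes, landmark_of gives the robot as it stands.
- The arm moves only by the tool jog_arm, never from a script. Its argument "targets" is a list of rows, each an object with "slide": the shift along the tool's x, y, z in mm, a list of three; "delta_rot": the turn, a rotation vector about the tool's x, y, z in degrees, a list of three; "hand": the opening, from 0 (shut) to 1 (fully open). In form: [{"slide": [x, y, z], "delta_rot": [ax, ay, az], "hand": hand}, ...]. A call has 1 to 12 rows; each row is the pose to reach, as a shift and turn from the pose commanded when the call began, along the tool's axes at that moment; what a row does not reach only later rows make up. A row lasts 1/12 s, in which the tool goes at most 41.7 mm and 7.16 degrees, less where a joint would pass 70% of its speed; a pose out of reach is approached as far as the arm can. A call with a gripper value outside its range is refused whole. The fingers move at their own pace and stop on an object; "force" is the grip in N (left out, the last holds). Time passes only in rows, so rows that repeat a pose let the fingers close. It gives the time, the measured TCP pose, the force, the opening and the grip force at its end, in the units of the state.
- observe(): the state, without advancing time (a new reading comes with each control period).
- snapshot(name): name is "scene" or "top" or "wrist"; returns the picture (384x512x3 uint8, blue, green, red); there is no depth.
- camera_info(name): a dict with "fx", "fy", "cx", "cy" (pixels), "eye" and "attitude" of the camera in the world; the wrist camera has in their place "T_tool_cam" (4x4, takes a point from camera to tool coordinates, whose origin is the TCP and whose axes are the flange's). Camera axes: x right, y down, z forward; pixel columns grow to the right and rows downward; lengths in m; the calibration is good to about 2 mm. A picture is of the moment at which its call begins: read the wrist's pose just before it. camera_info takes no time and is no camera call.
- close_job(): hands the job in; it is judged then, once.
Trained networks look in the newest picture that a camera, given by its name, has taken for a name from the list of things; names that differ only in an ending like _2 or _b are one class to them, and where a whole thing is asked for, a point or a joint stands for the part that bears it (a point fixed in the world has none). Each returns a list of dicts, best first, with "score" (0 to 1); they miss things now and then, are a little off and sometimes report something else, mostly with a low value. They report only what shows in the picture. A call takes as long as a camera call. They do not tell look-alikes from the thing itself.
- spot_in(query, camera): "extent" ([centre column, centre row, width, height] in pixels, round what is visible of it).
- silhouettes(query, camera): "mask" (384x512 bool, what is visible of it) and "extent" ([centre column, centre row, width, height] in pixels, round what is visible of it).
- landmark_of(query, camera): "at" ([row, column] in pixels: a listed point, or the origin of a listed thing).
The state is a dict: "time": time; "joints": joint angles; "joint_velocities": joint speeds; "effort": joint torques, N m; "ee_pos": TCP position; "tcp_rot": TCP orientation; "contact_force": force on the tool from outside, world axes, zero at the start; "wrist_torque": the same for the moment, N m; "grip_width": finger opening in m; "grasp_force": force on a finger pad.
Only numpy, scipy, OpenCV 4.12 (cv2) and the standard library are available. Lean on these libraries where they do the work, as an engineer would, in place of code of your own. Each camera call takes 0.05 s, during which the arm holds its last target. There are 200 camera calls.

## Working session

There is one attempt and no reset: what is moved stays moved. The work goes in short steps, Python scripts to look and compute and a tool call to move; the robot and the scene stay as the last step left them, time stands still between calls to the robot, and variables do not carry over. Pictures are saved under pics/ and viewed, at most 13 in all, crops included, and the job is handed in when it is done.

Besides the shell and the picture viewer there is one more tool, called by a JSON object that holds its "op" and its "data". jog_arm: Moves the arm, as the interface text tells. Its arguments: {"type":"object","properties":{"targets":{"type":"array"},"force":{"type":"number"}},"required":["targets"]}

```bash
mkdir -p pics; ls
cat > h.py <<'E'
import numpy as np,cv2
from scipy.spatial.transform import Rotation as R
from station import *
def q2R(q): return R.from_quat([q[1],q[2],q[3],q[0]]).as_matrix()
def cam(name,s=None):
    c=camera_info(name)
    K=np.array([[c['fx'],0,c['cx']],[0,c['fy'],c['cy']],[0,0,1]])
    if 'eye' in c:
        a=np.array(c['attitude'],float)
        M=a if a.shape==(3,3) else q2R(a)
        return K,M,np.array(c['eye'])
    s=s or observe(); T=np.array(c['T_tool_cam']); Rt=q2R(s['tcp_rot'])
    return K,Rt@T[:3,:3],Rt@T[:3,3]+np.array(s['ee_pos'])
def ray(C,u,v):
    K,M,e=C; d=M@np.linalg.solve(K,[u,v,1.]); return e,d/np.linalg.norm(d)
def onplane(C,u,v,z):
    e,d=ray(C,u,v); return e+d*(z-e[2])/d[2]
def tri(rs):
    A=np.zeros((3,3));b=np.zeros(3)
    for e,d in rs:
        P=np.eye(3)-np.outer(d,d);A+=P;b+=P@e
    p=np.linalg.solve(A,b); return p,[np.linalg.norm((np.eye(3)-np.outer(d,d))@(p-e)) for e,d in rs]
def proj(C,p):
    K,M,e=C; x=K@(M.T@(np.array(p)-e)); return x[:2]/x[2]
E
python3 - <<'E'
from h import *
np.set_printoptions(precision=4,suppress=True)
print(observe()); ims=[]
for n in ['scene','top']:
    im=snapshot(n);ims.append(im);print(n,camera_info(n))
    cv2.imwrite(f'pics/{n}.png',im);C=cam(n)
    for q in ['track','red_case','blue_case','yellow_case']:
        for f in (landmark_of,):
            for r in f(q,n)[:4]:
                v,u=r['at'];print(n,q,round(r['score'],2),np.round([u,v],1),im[int(v),int(u)],onplane(C,u,v,0))
        for r in spot_in(q,n)[:4]: print('   ext',round(r['score'],2),np.round(r['extent']))
E
```

```text
pics
{'time': 0.0, 'joints': array([ 1.1357,  0.3794,  1.7348,  0.    ,  1.0285, -0.0333]), 'joint_velocities': array([ 0.0006, -0.0005,  0.0005,  0.0006,  0.0021,  0.0002]), 'effort': array([  0.001 , -76.3752, -43.435 ,   0.0651,   0.0425,  -0.0001]), 'ee_pos': array([0.2737, 0.6441, 0.4041]), 'tcp_rot': array([-0.0001,  0.1995,  0.9799, -0.0005]), 'contact_force': array([-0.4749,  0.9002,  0.8089]), 'wrist_torque': array([ 0.0139, -0.015 ,  0.0902]), 'grasp_force': 0.0, 'grip_width': 0.09100222656847701}
scene {'fx': 356.64146415677607, 'fy': 356.64146415677607, 'cx': 247.82836160279237, 'cy': 190.44602644085776, 'eye': array([ 0.9319, -0.0177,  0.6393]), 'attitude': array([-0.2753,  0.7741,  0.5374, -0.1903])}
scene track 0.55 [ 97.5 287.3] [102 115 123] [ 0.5674 -0.1841  0.    ]
   ext 0.72 [100. 277. 196. 137.]
scene red_case 0.83 [294.4 136.4] [33 88 19] [0.3164 0.3441 0.    ]
scene red_case 0.81 [401.4 210.3] [ 99 111   0] [0.617  0.4634 0.    ]
scene red_case 0.65 [328.4 175.4] [  4  13 166] [0.4693 0.3618 0.    ]
   ext 0.86 [332. 165.  51.  42.]
   ext 0.66 [403. 198.  52.
[... 332 characters left out ...]
ye': array([0.355 , 0.1299, 0.834 ]), 'attitude': array([-0.0653,  0.7086, -0.7014,  0.039 ])}
top track 0.67 [402.8 158.4] [114 121 125] [ 0.563  -0.1964  0.    ]
   ext 0.6 [415. 152. 178.  77.]
top red_case 0.89 [179.4 257.9] [ 57 109  47] [0.3179 0.3395 0.    ]
top red_case 0.8 [135.5 141.8] [65 69 26] [0.6033 0.4638 0.    ]
top red_case 0.65 [171.4 192.2] [38 38 39] [0.4758 0.3664 0.    ]
   ext 0.81 [136. 137.  55.  38.]
   ext 0.75 [178. 258.  53.  34.]
   ext 0.74 [171. 193.  56.  36.]
top blue_case 0.97 [236.2 197.5] [44 46 48] [0.464  0.2069 0.    ]
top blue_case 0.75 [172.3 193.6] [35 35 35] [0.4724 0.364  0.    ]
   ext 0.98 [234. 198.  38.  31.]
   ext 0.64 [208. 135.  49.  36.]
```

Run:
```python
import cv2,numpy as np
a=cv2.imread('pics/scene.png');b=cv2.imread('pics/top.png')
cv2.imwrite('pics/t2.png',cv2.resize(b,(800,600),interpolation=cv2.INTER_CUBIC))
cv2.imwrite('pics/s2.png',cv2.resize(a,(800,600),interpolation=cv2.INTER_CUBIC))
```

```text
(no output)
```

View pics/t2.png

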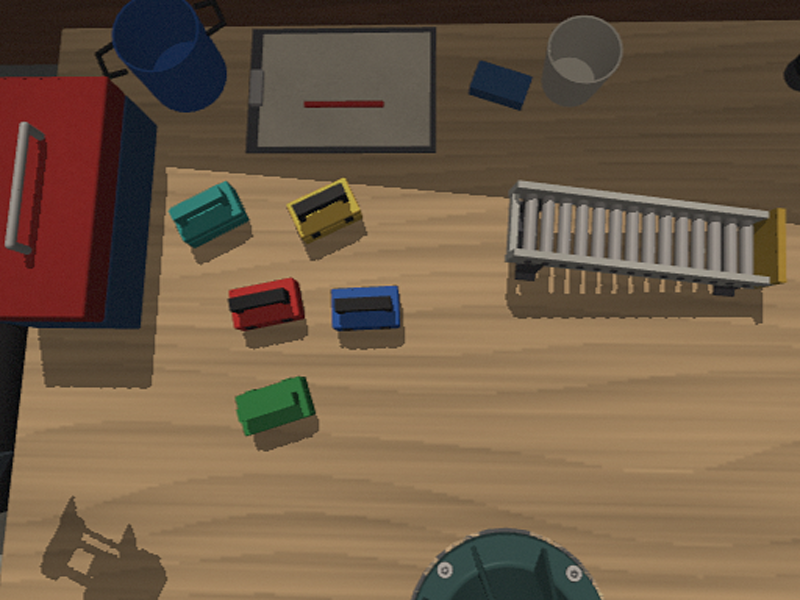

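View pics/s2.png

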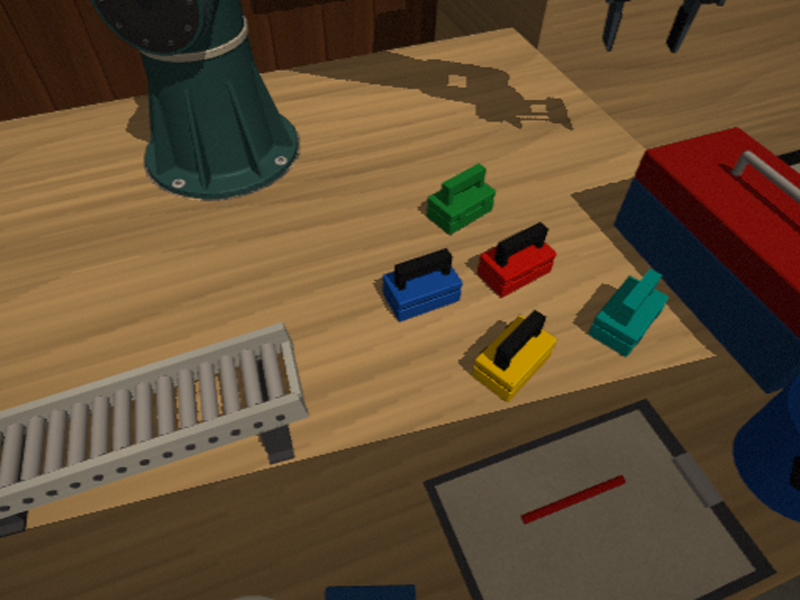

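Top picture (800x600 scale): red (265,305), blue (365,308), yellow (325,210). Green and turquoise are look-alikes. The track runs from its upper end at (512,220) to the yellow stop at (782,245). I'll fit the case poses from the silhouettes in both views and crop the track.

```bash
cat > fit.py <<'E'
from h import *
from scipy.optimize import minimize
def box(x0,x1,y0,y1,z0,z1): return np.array([[x,y,z] for x in(x0,x1) for y in(y0,y1) for z in(z0,z1)])
BODY=box(-.03,.03,-.05,.05,0,.044); HAN=box(-.009,.009,-.04,.04,.062,.08)
POST=[box(-.009,.009,a,a+.01,.044,.07) for a in(-.04,.03)]
S=4
def render(C,p,parts):
    x,y,z,a=p;Rz=R.from_euler('z',a).as_matrix();m=np.zeros((384*S,512*S),np.uint8)
    for b in parts:
        P=b@Rz.T+[x,y,z]; uv=np.array([proj(C,q) for q in P])
        h=cv2.convexHull(((uv+.5)*S).astype(np.float32)).astype(np.int32); cv2.fillConvexPoly(m,h,255)
    return cv2.resize(m,(512,384),interpolation=cv2.INTER_AREA)/255.
def fit(views,p0,parts,fixz=False):
    # views: list (C,mask)
    def cost(p):
        if fixz: p=[p[0],p[1],0,p[2]]
        c=0
        for C,m in views:
            r=render(C,p,parts); c+=np.abs(r-m).sum()/m.sum()
        return c
    s=np.diag([.012,.012,.012,.25] if not fixz else [.012,.012,.25])
    p0=np.array(p0,float); p0=p0 if not fixz else p0[[0,1,3]]
    b=None
    for k in (0,1):
        r=minimize(cost,p0 if b is None else b.x,method='Nelder-Mead',options=dict(initial_simplex=np.vstack([p0,p0+s]) if b is None else np.vstack([b.x,b.x-s/2]),xatol=2e-4,fatol=1e-4,maxiter=150)); b=r
    return b.x,b.fun
E
python3 - <<'E'
from fit import *
np.set_printoptions(precision=4,suppress=True)
im={n:cv2.imread(f'pics/{n}.png') for n in('scene','top')}
rng={'red_case':(0.468,.362),'blue_case':(.464,.205),'yellow_case':(.611,.29)}
hue={'red_case':(172,8),'blue_case':(100,125),'yellow_case':(20,35)}
for q,(x,y) in rng.items():
    V=[]
    for n in im:
        C=cam(n); hsv=cv2.cvtColor(im[n],cv2.COLOR_BGR2HSV);a,b=hue[q]
        H=hsv[...,0];hm=((H>=a)&(H<=b)) if a<b else ((H>=a)|(H<=b)); col=hm&(hsv[...,1]>150)&(hsv[...,2]>40)
        dark=(hsv[...,2]<60)&(hsv[...,1]<120)
        zone=render(C,(x,y,0,0),[box(-.06,.06,-.065,.065,-.01,.09)])>0
        m=((col|dark)&zone).astype(np.uint8)
        k,l,st,_=cv2.connectedComponentsWithStats(m); m=(l==1+np.argmax(st[1:,4])).astype(float)
        # the network's masks
        ms=[r for r in silhouettes(q,n) if abs(r['mask'].astype(float)*m).sum()>.5*m.sum()]
        print(q,n,'col px',m.sum(),'net px',[int(r['mask'].sum()) for r in ms])
        V.append((C,ms[0]['mask'].astype(float) if ms else m))
    print(q,'free',*fit(V,(x,y,0,.3),[BODY,HAN]+POST)); print(q,'z0',*fit(V,(x,y,0,.3),[BODY,HAN]+POST,True))
t=cv2.resize(im['top'][110:195,315:512],None,fx=4,fy=4,interpolation=cv2.INTER_CUBIC)[:290]
s=cv2.resize(im['scene'][200:350,0:200],None,fx=4,fy=4,interpolation=cv2.INTER_CUBIC)
cv2.imwrite('pics/tt.png',cv2.resize(im['top'][110:195,315:512],None,fx=4,fy=4,interpolation=cv2.INTER_CUBIC));cv2.imwrite('pics/ts.png',s)
E
```

```text
red_case scene col px 1390.0 net px [1453]
red_case top col px 1183.0 net px [1251]
red_case free [ 0.4665  0.3617 -0.0009  0.2187] 0.1274753776995407
red_case z0 [0.4669 0.3618 0.2093] 0.12726215448838452
blue_case scene col px 1512.0 net px [1587]
blue_case top col px 1095.0 net px [1208]
blue_case free [ 0.4617  0.2103 -0.0001  0.0411] 0.11249061386719963
blue_case z0 [0.4612 0.2105 0.0474] 0.11195454366559487
yellow_case scene col px 1719.0 net px [1750]
yellow_case top col px 1079.0 net px [1224]
yellow_case free [ 0.6134  0.2782 -0.0009  0.4647] 0.12986083740685817
yellow_case z0 [0.6133 0.2785 0.4679] 0.13374741949067206
```

View pics/tt.png

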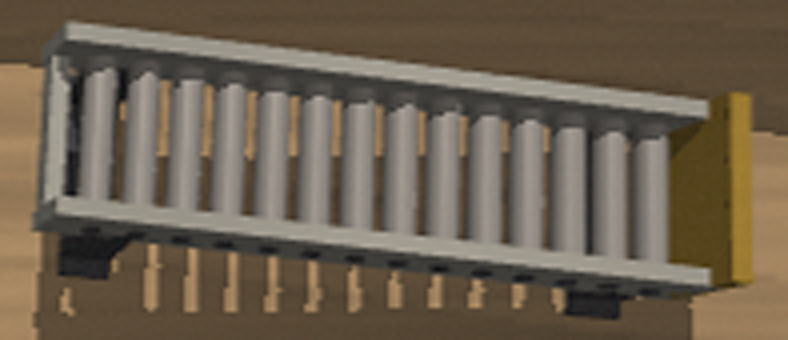

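View pics/ts.png

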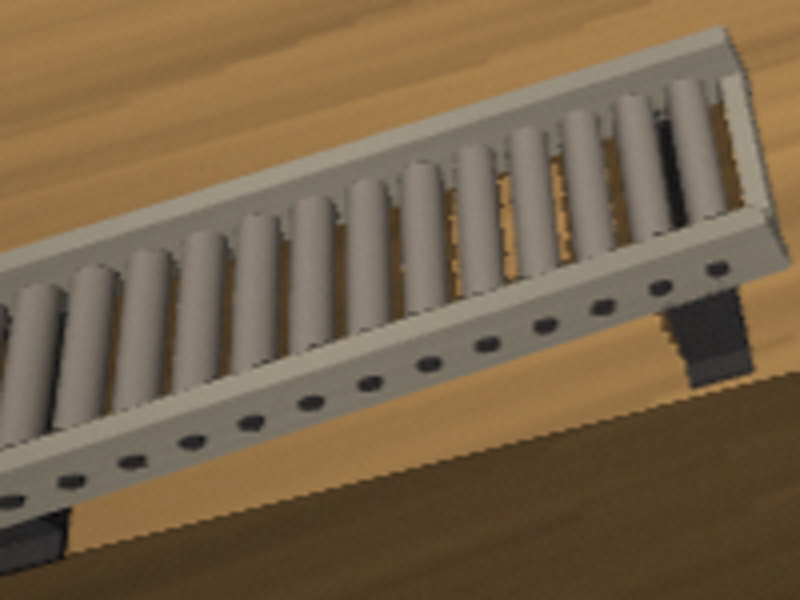

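Top crop: rail-top ends at about (65,31) and (59,205) at the upper end, and (707,109) and (710,276) at the lower end. Scene crop: the upper ends are at (728,37) for the -x rail and (760,214) for the +x rail. Next I'll solve for the track pose.

Run:
```python
from fit import *
from scipy.optimize import least_squares
np.set_printoptions(precision=4,suppress=True)
T=cam('top');Sc=cam('scene')
f=lambda U,o:(np.array(U)+.5)/4-.5+np.array(o)
to=(315,110);so=(0,200)
A=f((59,205),to);As=f((728,37),so);B=f((65,31),to);Bs=f((760,214),so)
for a,b in((A,As),(B,Bs)): print('tri',*tri([ray(T,*a),ray(Sc,*b)]))
L1=f((710,276),to);L2=f((707,109),to)
# side: track y axis up-slope -> world +y ; track x -> world +x (about)
obs=[(T,A,-1,1),(Sc,As,-1,1),(T,B,1,1),(Sc,Bs,1,1),(T,L1,-1,-1),(T,L2,1,-1)]
def res(p,full=False):
    x,y,a,w,yu,yl,z=p;Rz=R.from_euler('z',a).as_matrix();o=[]
    for C,uv,sx,sy in obs:
        yy=yu if sy>0 else yl
        o+=list(proj(C,Rz@[sx*w,yy,.089+.14*yy]+[x,y,z])-uv)
    return np.array(o+[(w-.047)*1e3/4,(yu-.18)*1e3/2,(yl+.18)*1e3/2,z*1e3/2])
r=least_squares(res,[.56,-.19,-.1,.047,.18,-.178,0]);print(r.x,r.fun)
x,y,a=r.x[:3];Rz=R.from_euler('z',a).as_matrix()
print('load pt',Rz@[0,.105,.075+.14*.105]+[x,y,0])
# wrist cam
print(camera_info('wrist'))
```

```text
tri [0.5292 0.0025 0.1128] [np.float64(0.001782380753122681), np.float64(0.0017823807531226448)]
tri [ 0.6243 -0.0046  0.114 ] [np.float64(0.0006061218144912118), np.float64(0.0006061218144911649)]
[ 0.5634 -0.1831 -0.075   0.0475  0.1822 -0.1822  0.0002] [-0.4934 -0.5582 -1.3135 -0.3338  0.5348 -0.1238  0.0925 -0.1003 -0.8041
 -0.0654 -0.484   0.1069  0.13    1.1026 -1.0873  0.1094]
load pt [ 0.5712 -0.0784  0.0897]
{'fx': 326.5046783777086, 'fy': 326.5046783777086, 'cx': 252.5329781164887, 'cy': 189.02552356248353, 'T_tool_cam': array([[ 0.0009, -0.9546, -0.2979,  0.0841],
       [ 1.    ,  0.0012, -0.0006, -0.0011],
       [ 0.001 , -0.2979,  0.9546,  0.019 ],
       [ 0.    ,  0.    ,  0.    ,  1.    ]])}
```

```bash
cat >> h.py <<'E'
def pose(grasp,yaw,tilt=0):
    """grasp point, world yaw of tool y (closing), tilt about tool y; -> TCP pos, R"""
    y=np.array([np.cos(yaw),np.sin(yaw),0]); z=np.array([0,0,-1.]); x=np.cross(y,z)
    M=np.stack([x,y,z],1)@R.from_euler('y',tilt).as_matrix()
    return np.array(grasp)-.172*M[:,2],M
def move(grasp,yaw,tilt=0,base=None):
    s=observe(); M0=q2R(s['tcp_rot']);p0=np.array(s['ee_pos'])
    if base: p0,M0=base
    p,M=pose(grasp,yaw,tilt)
    print('slide',np.round(1e3*M0.T@(p-p0),1),'rot',np.round(np.degrees(R.from_matrix(M0.T@M).as_rotvec()),2))
    return p,M
E
python3 -c "
from h import *
move((.467,.362,.20),.214)
move((.467,.362,.071),.214)"
```

```text
slide [-288.2 -184.2   32.7] rot [ 0.    0.   54.72]
slide [-288.2 -184.2  161.7] rot [ 0.    0.   54.72]
```

{"op": "jog_arm", "data": {"targets": [{"slide": [-288,-184,33],"delta_rot": [0,0,54.7],"hand": 0.6},{"slide": [-288,-184,33],"delta_rot": [0,0,54.7],"hand": 0.6},{"slide": [-288,-184,33],"delta_rot": [0,0,54.7],"hand": 0.6},{"slide": [-288,-184,33],"delta_rot": [0,0,54.7],"hand": 0.6},{"slide": [-288,-184,33],"delta_rot": [0,0,54.7],"hand": 0.6},{"slide": [-288,-184,33],"delta_rot": [0,0,54.7],"hand": 0.6},{"slide": [-288,-184,33],"delta_rot": [0,0,54.7],"hand": 0.6},{"slide": [-288,-184,33],"delta_rot": [0,0,54.7],"hand": 0.6},{"slide": [-288,-184,33],"delta_rot": [0,0,54.7],"hand": 0.6},{"slide": [-288,-184,33],"delta_rot": [0,0,54.7],"hand": 0.6},{"slide": [-288,-184,33],"delta_rot": [0,0,54.7],"hand": 0.6},{"slide": [-288,-184,33],"delta_rot": [0,0,54.7],"hand": 0.6}]}}

```text
time: 2.2
ee_pos: [0.4665, 0.3631, 0.3719]
tcp_rot: [-0.0, 0.627, 0.779, 0.0]
contact_force: [0.2, 1.1, -0.5]
grip_width: 0.055
grasp_force: 0.0
```

Run:
```python
from fit import *
np.set_printoptions(precision=4,suppress=True)
s=observe();C=cam('wrist',s);im=snapshot('wrist')
ms=silhouettes('red_case','wrist')
o=im.copy()
for r in ms:
    m=r['mask'];c=im[m].mean(0);print(round(r['score'],2),r['extent'],c)
ms=[r for r in ms if im[r['mask']].mean(0)[2]>1.5*im[r['mask']].mean(0)[1]]
if ms:
    p,c=fit([(C,ms[0]['mask'].astype(float))],(.467,.362,0,.214),[BODY,HAN]+POST,True);print(p,c)
for b in(BODY,HAN):
    for pp,col in(((.467,.362,0,.214),(255,255,255)),):
        uv=np.array([proj(C,R.from_euler('z',pp[3]).as_matrix()@q+pp[:3]) for q in b])
        for u in uv: cv2.circle(o,(int(round(u[0])),int(round(u[1]))),2,col,-1)
cv2.imwrite('pics/w1.png',o)
move((.467,.362,.071),.214)
```

```text
0.89 [100.8, 165.3, 94.1, 111.5] [ 49.0162 112.7961  40.4573]
0.78 [417.8, 109.7, 94.0, 124.0] [125.1938 140.096   44.5242]
0.74 [250.6, 180.7, 64.6, 111.7] [ 36.4755  43.1536 156.4904]
[0.4676 0.3585 0.2102] 0.05095498105284557
slide [ -1.5   0.4 128.9] rot [ 0.01 -0.01  0.13]
```

View pics/w1.png

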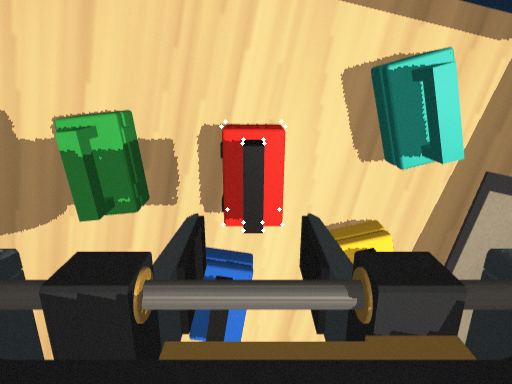

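The model overlay (white dots) matches the red case at (252,178), and the handle is centred between the fingers. Descending and gripping.

{"op": "jog_arm", "data": {"targets": [{"slide": [-2,0,60],"delta_rot": [0,0,0],"hand": 0.6},{"slide": [-2,0,95],"delta_rot": [0,0,0],"hand": 0.6},{"slide": [-2,0,120],"delta_rot": [0,0,0],"hand": 0.6},{"slide": [-2,0,129],"delta_rot": [0,0,0],"hand": 0.6},{"slide": [-2,0,129],"delta_rot": [0,0,0],"hand": 0.6},{"slide": [-2,0,129],"delta_rot": [0,0,0],"hand": 0.1},{"slide": [-2,0,129],"delta_rot": [0,0,0],"hand": 0.1},{"slide": [-2,0,129],"delta_rot": [0,0,0],"hand": 0.1},{"slide": [-2,0,129],"delta_rot": [0,0,0],"hand": 0.1},{"slide": [-2,0,129],"delta_rot": [0,0,0],"hand": 0.1}], "force": 25}}

```text
time: 3.13
ee_pos: [0.4676, 0.3606, 0.244]
tcp_rot: [0.0, 0.627, 0.779, 0.001]
contact_force: [-0.0, 1.1, 0.4]
grip_width: 0.0244
grasp_force: 0.0
```

{"op": "jog_arm", "data": {"targets": [{"slide": [0,0,0],"delta_rot": [0,0,0],"hand": 0.1},{"slide": [0,0,0],"delta_rot": [0,0,0],"hand": 0.1},{"slide": [0,0,0],"delta_rot": [0,0,0],"hand": 0.1},{"slide": [0,0,-15],"delta_rot": [0,0,0],"hand": 0.1},{"slide": [0,0,-50],"delta_rot": [0,0,0],"hand": 0.1},{"slide": [0,0,-90],"delta_rot": [0,0,0],"hand": 0.1},{"slide": [0,0,-125],"delta_rot": [0,0,0],"hand": 0.1},{"slide": [0,0,-150],"delta_rot": [0,0,0],"hand": 0.1},{"slide": [0,0,-150],"delta_rot": [0,0,0],"hand": 0.1}]}}

```text
time: 3.88
ee_pos: [0.4681, 0.3609, 0.398]
tcp_rot: [0.001, 0.627, 0.779, 0.003]
contact_force: [3.5, 1.0, -3.4]
grip_width: 0.018
grasp_force: 25.0
```

```bash
cat > tr.py <<'E'
from h import *
import sys
TX,TY,TA=.5634,-.1831,-.075
def place(yl,dz,h=.072,th=.14,dx=0):
    Rz=R.from_euler('z',TA).as_matrix()
    u=Rz@np.array([dx,yl,0])+[TX,TY,.075+.14*yl+dz]
    return u+h*(Rz@np.array([0,-np.sin(th),np.cos(th)]))
E
python3 - <<'E'
from tr import *
s=observe();print({k:s[k] for k in('ee_pos','grip_width','grasp_force','contact_force','joints')})
for dz in(.055,.03,.0):
    g=place(.105,dz);print(g);move(g,TA,.14)
E
```

```text
{'ee_pos': array([0.46813524, 0.36090968, 0.39803646]), 'grip_width': 0.018037933836944346, 'grasp_force': 24.996092319488525, 'contact_force': array([ 3.47288246,  1.00059006, -3.37578982]), 'joints': array([6.17343482e-01, 2.17490662e-01, 1.96338990e+00, 4.27756868e-05,
       9.53552258e-01, 4.03041061e-01])}
[ 0.57051479 -0.08841403  0.21599555]
slide [-483.9   -2.4   10.3] rot [-0.81  7.75 16.57]
[ 0.57051479 -0.08841403  0.19099555]
slide [-483.9   -2.6   35.3] rot [-0.81  7.75 16.57]
[ 0.57051479 -0.08841403  0.16099555]
slide [-484.    -2.8   65.3] rot [-0.81  7.75 16.57]
```

{"op": "jog_arm", "data": {"targets": [{"slide": [-25,0,0],"delta_rot": [0,0,2],"hand": 0.1},{"slide": [-65,0,0],"delta_rot": [0,0.5,3],"hand": 0.1},{"slide": [-106,0,0],"delta_rot": [0,1,5],"hand": 0.1},{"slide": [-147,0,0],"delta_rot": [-0.2,2,7],"hand": 0.1},{"slide": [-188,0,0],"delta_rot": [-0.3,3,9],"hand": 0.1},{"slide": [-229,-1,0],"delta_rot": [-0.4,4,10],"hand": 0.1},{"slide": [-270,-1,0],"delta_rot": [-0.5,5,12],"hand": 0.1},{"slide": [-311,-1,0],"delta_rot": [-0.6,6,13],"hand": 0.1},{"slide": [-352,-2,0],"delta_rot": [-0.7,7,15],"hand": 0.1},{"slide": [-393,-2,0],"delta_rot": [-0.8,7.7,16.6],"hand": 0.1},{"slide": [-434,-2,5],"delta_rot": [-0.8,7.7,16.6],"hand": 0.1},{"slide": [-465,-2,8],"delta_rot": [-0.8,7.7,16.6],"hand": 0.1}]}}

```text
time: 4.88
ee_pos: [0.5639, -0.0974, 0.3831]
tcp_rot: [-0.048, 0.732, 0.678, 0.047]
contact_force: [-0.6, 1.0, -4.2]
grip_width: 0.0175
grasp_force: 25.0
```

Run:
```python
from fit import *; from tr import *
s=observe();print({k:s[k] for k in('time','ee_pos','grip_width','grasp_force','contact_force','joints')})
g=place(.105,.04);move(g,TA,.14)
o=[]
im=snapshot('scene');o.append(im[120:360,0:300]);w=snapshot('wrist');o.append(w[:, :][72:312,106:406])
cv2.imwrite('pics/p1.png',cv2.resize(np.hstack(o),(800,320)))
```

```text
{'time': 4.8833, 'ee_pos': array([ 0.56386879, -0.09736601,  0.3830708 ]), 'grip_width': 0.017512096036181056, 'grasp_force': 24.99994844198227, 'contact_force': array([-0.63876543,  0.9951024 , -4.24216746]), 'joints': array([-0.22963635,  0.2117656 ,  2.00429542,  0.16112337,  0.95914569,
       -0.24714794])}
slide [-16.    6.1   9.7] rot [-0.38  0.32 -0.16]
```

View pics/p1.png

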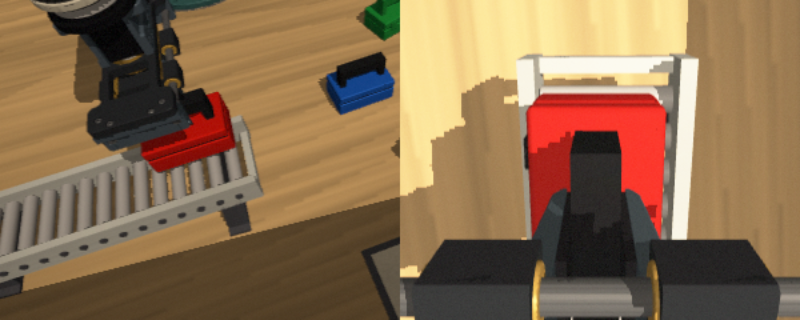

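The red case is held level over the upper end, about 6 mm towards -x in the lane. I'll re-read the settled pose before lowering.

Run:
```python
from tr import *
s=observe();print({k:s[k] for k in('time','ee_pos','tcp_rot','joint_velocities')})
for dz in(.03,.012,.002,-.002):
    move(place(.105,dz),TA,.14)
```

```text
{'time': 4.9833, 'ee_pos': array([ 0.56430687, -0.09813943,  0.38276819]), 'tcp_rot': array([-0.04808207,  0.73306335,  0.67685036,  0.04668857]), 'joint_velocities': array([ 0.06471032, -0.02613295,  0.02970369,  0.01986821,  0.01071331,
        0.05867437])}
slide [-16.6   5.7  19.4] rot [-0.38  0.35 -0.3 ]
slide [-19.    5.8  37.2] rot [-0.38  0.35 -0.3 ]
slide [-20.3   5.9  47.1] rot [-0.38  0.35 -0.3 ]
slide [-20.8   5.9  51.1] rot [-0.38  0.35 -0.3 ]
```

{"op": "jog_arm", "data": {"targets": [{"slide": [-16,4,18],"delta_rot": [0,0,0],"hand": 0.1},{"slide": [-16,5,20],"delta_rot": [-0.3,0.3,-0.3],"hand": 0.1},{"slide": [-16,5,20],"delta_rot": [-0.3,0.3,-0.3],"hand": 0.1},{"slide": [-16,5,20],"delta_rot": [-0.3,0.3,-0.3],"hand": 0.1},{"slide": [-16,5,20],"delta_rot": [-0.3,0.3,-0.3],"hand": 0.1},{"slide": [-16,5,20],"delta_rot": [-0.3,0.3,-0.3],"hand": 0.1}]}}

```text
time: 5.48
ee_pos: [0.5681, -0.1073, 0.3633]
tcp_rot: [-0.047, 0.73, 0.68, 0.051]
contact_force: [-1.0, -0.4, -5.2]
grip_width: 0.0177
grasp_force: 25.0
```

Run:
```python
from tr import *
s=observe();print({k:s[k] for k in('time','ee_pos','contact_force','joint_velocities')})
for dz in(.012,.002,-.002):
    move(place(.105,dz),TA,.14)
w=snapshot('wrist');cv2.imwrite('pics/p2.png',w)
```

```text
{'time': 5.4833, 'ee_pos': array([ 0.56813522, -0.10728879,  0.36325757]), 'contact_force': array([-0.96881644, -0.37562636, -5.24653684]), 'joint_velocities': array([-7.25357359e-04, -6.81365880e-04, -1.76347772e-03, -1.39342836e-03,
        3.87246743e-05, -3.51062619e-03])}
slide [-7.7  0.9 19.1] rot [0.01 0.02 0.27]
slide [-9.1  0.9 29. ] rot [0.01 0.02 0.27]
slide [-9.7  0.9 32.9] rot [0.01 0.02 0.27]
```

View pics/p2.png

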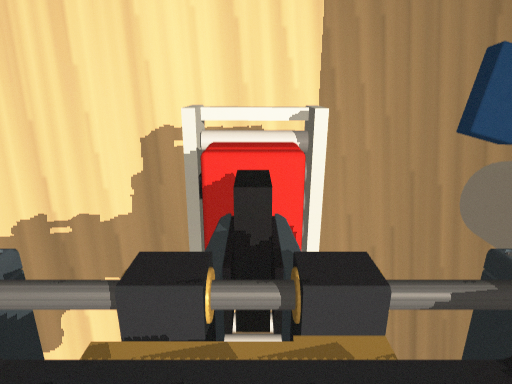

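The case sits centred between the rails (columns 202–305). Lowering gently.

{"op": "jog_arm", "data": {"targets": [{"slide": [-7,0.5,15],"delta_rot": [0,0,0.2],"hand": 0.1},{"slide": [-8,0.5,22],"delta_rot": [0,0,0.2],"hand": 0.1},{"slide": [-8.5,0.5,26],"delta_rot": [0,0,0.2],"hand": 0.1},{"slide": [-9,0.5,28],"delta_rot": [0,0,0.2],"hand": 0.1},{"slide": [-9,0.5,29],"delta_rot": [0,0,0.2],"hand": 0.1},{"slide": [-9,0.5,30],"delta_rot": [0,0,0.2],"hand": 0.1},{"slide": [-9,0.5,30],"delta_rot": [0,0,0.2],"hand": 0.1},{"slide": [-9,0.5,30],"delta_rot": [0,0,0.2],"hand": 0.1}]}}

```text
time: 6.2
ee_pos: [0.5684, -0.1127, 0.3321]
tcp_rot: [-0.047, 0.731, 0.679, 0.051]
contact_force: [-1.1, 0.7, -3.9]
grip_width: 0.0179
grasp_force: 25.0
```

{"op": "jog_arm", "data": {"targets": [{"slide": [0,0,0.6],"delta_rot": [0,0,0],"hand": 0.1},{"slide": [0,0,1],"delta_rot": [0,0,0],"hand": 0.1},{"slide": [0,0,1.3],"delta_rot": [0,0,0],"hand": 0.1},{"slide": [0,0,1.3],"delta_rot": [0,0,0],"hand": 0.1}]}}

```text
time: 6.53
ee_pos: [0.5687, -0.1127, 0.3316]
tcp_rot: [-0.047, 0.731, 0.679, 0.051]
contact_force: [-3.5, -1.9, 10.2]
grip_width: 0.0181
grasp_force: 25.0
```

{"op": "jog_arm", "data": {"targets": [{"slide": [0,0,-0.5],"delta_rot": [0,0,0],"hand": 0.1},{"slide": [0,0,-0.5],"delta_rot": [0,0,0],"hand": 0.6},{"slide": [0,0,-0.5],"delta_rot": [0,0,0],"hand": 0.6},{"slide": [0,0,-0.5],"delta_rot": [0,0,0],"hand": 0.6},{"slide": [0,0,-0.5],"delta_rot": [0,0,0],"hand": 0.6},{"slide": [0,0,-0.5],"delta_rot": [0,0,0],"hand": 0.6},{"slide": [0,0,-0.5],"delta_rot": [0,0,0],"hand": 0.6},{"slide": [0,0,-0.5],"delta_rot": [0,0,0],"hand": 0.6},{"slide": [0,0,-0.5],"delta_rot": [0,0,0],"hand": 0.6}]}}

```text
time: 7.28
ee_pos: [0.5683, -0.1126, 0.331]
tcp_rot: [-0.048, 0.731, 0.679, 0.051]
contact_force: [0.1, -0.2, -0.6]
grip_width: 0.0547
grasp_force: 0.0
```

Run:
```python
from tr import *
s=observe();print({k:s[k] for k in('time','ee_pos','contact_force','grip_width')})
t=snapshot('top');sc=snapshot('scene')
cv2.imwrite('pics/r1.png',cv2.resize(np.hstack([t[90:250,300:512],sc[190:350,0:212]]),(800,302)))
```

```text
{'time': 7.2833, 'ee_pos': array([ 0.56829291, -0.11259118,  0.33096077]), 'contact_force': array([ 0.06551136, -0.21083974, -0.61885406]), 'grip_width': 0.054707021113962584}
```

View pics/r1.png

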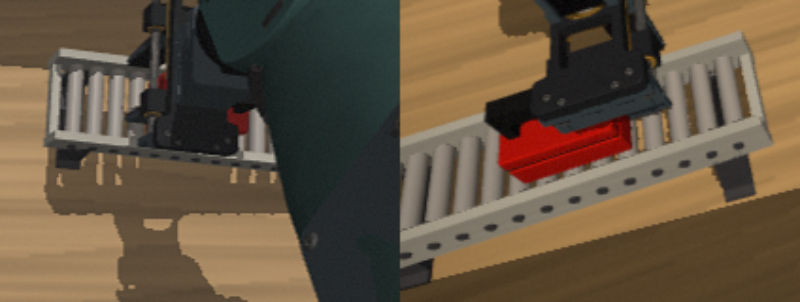

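The red case is rolling off freely. I'll wait until it clears the fingers, then rise.

{"op": "jog_arm", "data": {"targets": [{"slide": [0,0,0],"delta_rot": [0,0,0],"hand": 0.6},{"slide": [0,0,0],"delta_rot": [0,0,0],"hand": 0.6},{"slide": [0,0,0],"delta_rot": [0,0,0],"hand": 0.6},{"slide": [0,0,0],"delta_rot": [0,0,0],"hand": 0.6},{"slide": [0,0,0],"delta_rot": [0,0,0],"hand": 0.6},{"slide": [0,0,0],"delta_rot": [0,0,0],"hand": 0.6},{"slide": [0,0,-15],"delta_rot": [0,0,0],"hand": 0.6},{"slide": [0,0,-40],"delta_rot": [0,0,0],"hand": 0.6},{"slide": [0,0,-70],"delta_rot": [0,0,0],"hand": 0.6},{"slide": [0,0,-70],"delta_rot": [0,0,0],"hand": 0.6},{"slide": [0,0,-70],"delta_rot": [0,0,0],"hand": 0.6},{"slide": [0,0,-70],"delta_rot": [0,0,0],"hand": 0.6}]}}

```text
time: 8.38
ee_pos: [0.5673, -0.1222, 0.3998]
tcp_rot: [-0.048, 0.731, 0.679, 0.051]
contact_force: [-0.3, 0.5, -0.2]
grip_width: 0.0545
grasp_force: 0.0
```

Run:
```python
from tr import *
s=observe();print({k:s[k] for k in('time','ee_pos','contact_force','grip_width')})
move((.4615,.2104,.20),.045)
```

```text
{'time': 8.3833, 'ee_pos': array([ 0.56731892, -0.12223596,  0.3998483 ]), 'contact_force': array([-0.26796901,  0.47539577, -0.23752065]), 'grip_width': 0.054544632962261}
slide [ 316.8 -130.3   72.8] rot [ 0.45 -8.   -6.84]
```

{"op": "jog_arm", "data": {"targets": [{"slide": [25,-10,5],"delta_rot": [0,-2,-2],"hand": 0.6},{"slide": [60,-24,12],"delta_rot": [0.1,-4,-4],"hand": 0.6},{"slide": [97,-39,20],"delta_rot": [0.4,-6,-6],"hand": 0.6},{"slide": [134,-54,28],"delta_rot": [0.4,-8,-6.8],"hand": 0.6},{"slide": [171,-69,37],"delta_rot": [0.4,-8,-6.8],"hand": 0.6},{"slide": [208,-84,46],"delta_rot": [0.4,-8,-6.8],"hand": 0.6},{"slide": [245,-100,55],"delta_rot": [0.4,-8,-6.8],"hand": 0.6},{"slide": [280,-115,64],"delta_rot": [0.4,-8,-6.8],"hand": 0.6},{"slide": [305,-125,70],"delta_rot": [0.4,-8,-6.8],"hand": 0.6},{"slide": [317,-130,73],"delta_rot": [0.4,-8,-6.8],"hand": 0.6},{"slide": [317,-130,73],"delta_rot": [0.4,-8,-6.8],"hand": 0.6},{"slide": [317,-130,73],"delta_rot": [0.4,-8,-6.8],"hand": 0.6}]}}

```text
time: 9.38
ee_pos: [0.4615, 0.2108, 0.3712]
tcp_rot: [0.0, 0.691, 0.723, -0.0]
contact_force: [1.4, 0.8, -0.0]
grip_width: 0.0546
grasp_force: 0.0
```

Run:
```python
from fit import *
np.set_printoptions(precision=4,suppress=True)
s=observe();print(s['time'],s['ee_pos'],s['joint_velocities']);C=cam('wrist',s);im=snapshot('wrist')
ms=silhouettes('blue_case','wrist')
for r in ms: print(round(r['score'],2),np.round(r['extent']),im[r['mask']].mean(0))
ms=[r for r in ms if im[r['mask']].mean(0)[0]>1.5*im[r['mask']].mean(0)[2]]
p,c=fit([(C,ms[0]['mask'].astype(float))],(.4615,.2104,0,.045),[BODY,HAN]+POST,True);print(p,c)
move((.4615,.2104,.071),.045); move((p[0],p[1],.071),p[2])
t=snapshot('top');sc=snapshot('scene')
cv2.imwrite('pics/r2.png',cv2.resize(np.hstack([t[90:250,300:512],sc[190:350,0:212],im[80:240,146:358]]),(800,201)))
```

```text
9.3833 [0.4615 0.2108 0.3712] [-0.0351 -0.0079 -0.0041 -0.0019  0.0028 -0.0076]
0.95 [253. 178.  65. 109.] [124.9188  73.969   41.6223]
[0.4625 0.2067 0.0613] 0.037561661832874745
slide [  0.6  -0.6 128.7] rot [ 0.02  0.03 -0.05]
slide [ -3.2   0.3 128.7] rot [ 0.01  0.03 -0.99]
```

View pics/r2.png

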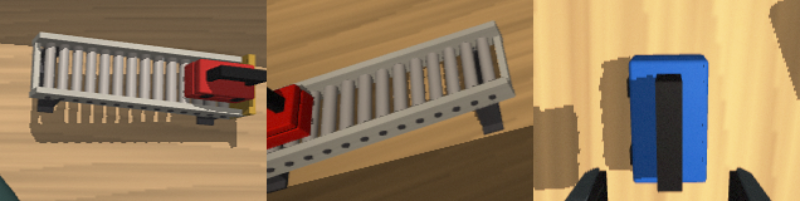

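The red case rests at the yellow stop, and the blue case lies under the open gripper with its handle centred. Gripping blue.

{"op": "jog_arm", "data": {"targets": [{"slide": [-2,0,60],"delta_rot": [0,0,-0.7],"hand": 0.6},{"slide": [-2,0,95],"delta_rot": [0,0,-0.7],"hand": 0.6},{"slide": [-2,0,120],"delta_rot": [0,0,-0.7],"hand": 0.6},{"slide": [-2,0,129],"delta_rot": [0,0,-0.7],"hand": 0.6},{"slide": [-2,0,129],"delta_rot": [0,0,-0.7],"hand": 0.6},{"slide": [-2,0,129],"delta_rot": [0,0,-0.7],"hand": 0.1},{"slide": [-2,0,129],"delta_rot": [0,0,-0.7],"hand": 0.1},{"slide": [-2,0,129],"delta_rot": [0,0,-0.7],"hand": 0.1},{"slide": [-2,0,129],"delta_rot": [0,0,-0.7],"hand": 0.1},{"slide": [-2,0,129],"delta_rot": [0,0,-0.7],"hand": 0.1},{"slide": [-2,0,129],"delta_rot": [0,0,-0.7],"hand": 0.1},{"slide": [-2,0,129],"delta_rot": [0,0,-0.7],"hand": 0.1}], "force": 25}}

```text
time: 10.58
ee_pos: [0.4624, 0.2086, 0.2438]
tcp_rot: [0.001, 0.687, 0.727, 0.001]
contact_force: [-2.5, -0.9, 9.4]
grip_width: 0.0176
grasp_force: 25.0
```

{"op": "jog_arm", "data": {"targets": [{"slide": [0,0,0],"delta_rot": [0,0,0],"hand": 0.1},{"slide": [0,0,0],"delta_rot": [0,0,0],"hand": 0.1},{"slide": [0,0,-15],"delta_rot": [0,0,0],"hand": 0.1},{"slide": [0,0,-50],"delta_rot": [0,0,0],"hand": 0.1},{"slide": [0,0,-90],"delta_rot": [0,0,0],"hand": 0.1},{"slide": [0,0,-125],"delta_rot": [0,0,0],"hand": 0.1},{"slide": [0,0,-150],"delta_rot": [0,0,0],"hand": 0.1},{"slide": [0,0,-150],"delta_rot": [0,0,0],"hand": 0.1},{"slide": [0,0,-150],"delta_rot": [0,0,0],"hand": 0.1},{"slide": [0,0,-150],"delta_rot": [0,0,0],"hand": 0.1},{"slide": [0,0,-150],"delta_rot": [0,0,0],"hand": 0.1}]}}

```text
time: 11.5
ee_pos: [0.4616, 0.2083, 0.3914]
tcp_rot: [-0.0, 0.687, 0.727, -0.001]
contact_force: [0.1, -0.1, -3.4]
grip_width: 0.0181
grasp_force: 25.0
```

Run:
```python
from tr import *
s=observe();print({k:s[k] for k in('time','ee_pos','grip_width','grasp_force','contact_force')})
move(place(.105,.05),TA,.14);move(place(.105,.02),TA,.14)
```

```text
{'time': 11.5, 'ee_pos': array([0.46155416, 0.20833671, 0.39141801]), 'grip_width': 0.018126588423739928, 'grasp_force': 24.99906688928604, 'contact_force': array([ 0.06411192, -0.10925765, -3.4281044 ])}
slide [-326.2   88.9   10.3] rot [-0.62  8.07  7.52]
slide [-326.2   88.9   40.3] rot [-0.62  8.07  7.52]
```

{"op": "jog_arm", "data": {"targets": [{"slide": [-25,7,0],"delta_rot": [0,0.5,0.5],"hand": 0.1},{"slide": [-63,17,0],"delta_rot": [0,1,1],"hand": 0.1},{"slide": [-102,28,0],"delta_rot": [-0.1,2,2],"hand": 0.1},{"slide": [-141,38,0],"delta_rot": [-0.2,3,3],"hand": 0.1},{"slide": [-180,49,0],"delta_rot": [-0.3,4,4],"hand": 0.1},{"slide": [-219,60,0],"delta_rot": [-0.4,5.5,5],"hand": 0.1},{"slide": [-257,70,0],"delta_rot": [-0.5,7,6.5],"hand": 0.1},{"slide": [-290,80,5],"delta_rot": [-0.6,8,7.5],"hand": 0.1},{"slide": [-314,86,12],"delta_rot": [-0.6,8,7.5],"hand": 0.1},{"slide": [-326,89,20],"delta_rot": [-0.6,8.1,7.5],"hand": 0.1},{"slide": [-326,89,28],"delta_rot": [-0.6,8.1,7.5],"hand": 0.1},{"slide": [-326,89,30],"delta_rot": [-0.6,8.1,7.5],"hand": 0.1}]}}

```text
time: 12.5
ee_pos: [0.5686, -0.1117, 0.3606]
tcp_rot: [-0.049, 0.731, 0.678, 0.052]
contact_force: [-0.8, 1.0, -3.1]
grip_width: 0.0178
grasp_force: 25.0
```

{"op": "jog_arm", "data": {"targets": [{"slide": [0,0,0],"delta_rot": [0,0,0],"hand": 0.1},{"slide": [0,0,0],"delta_rot": [0,0,0],"hand": 0.1},{"slide": [0,0,0],"delta_rot": [0,0,0],"hand": 0.1},{"slide": [0,0,0],"delta_rot": [0,0,0],"hand": 0.1},{"slide": [0,0,0],"delta_rot": [0,0,0],"hand": 0.1},{"slide": [0,0,0],"delta_rot": [0,0,0],"hand": 0.1}]}}

```text
time: 13.0
ee_pos: [0.5694, -0.1116, 0.3637]
tcp_rot: [-0.047, 0.731, 0.679, 0.053]
contact_force: [-0.4, 1.8, -3.6]
grip_width: 0.018
grasp_force: 25.0
```

Run:
```python
from tr import *
s=observe();print({k:s[k] for k in('time','ee_pos','grip_width','contact_force','joint_velocities')})
w=snapshot('wrist');cv2.imwrite('pics/p3.png',w[80:280,130:380])
for dz in(.01,.0):move(place(.105,dz),TA,.14)
```

```text
{'time': 13.0, 'ee_pos': array([ 0.5694265 , -0.11163056,  0.36367948]), 'grip_width': 0.01799463567054936, 'contact_force': array([-0.37390848,  1.80231961, -3.64720208]), 'joint_velocities': array([-0.00172213,  0.00307314, -0.00070999,  0.00114262, -0.00097116,
       -0.00129819])}
slide [-3.8 -0.7 22. ] rot [ 0.15 -0.09  0.06]
slide [-5.2 -0.7 31.9] rot [ 0.15 -0.09  0.06]
```

View pics/p3.png

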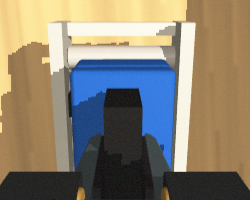

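The blue case is centred between the rails. Lowering.

{"op": "jog_arm", "data": {"targets": [{"slide": [-3,0,15],"delta_rot": [0,0,0],"hand": 0.1},{"slide": [-4,0,22],"delta_rot": [0,0,0],"hand": 0.1},{"slide": [-4.5,0,27],"delta_rot": [0,0,0],"hand": 0.1},{"slide": [-5,0,29],"delta_rot": [0,0,0],"hand": 0.1},{"slide": [-5,0,30],"delta_rot": [0,0,0],"hand": 0.1},{"slide": [-5,0,31],"delta_rot": [0,0,0],"hand": 0.1},{"slide": [-5,0,31.5],"delta_rot": [0,0,0],"hand": 0.1},{"slide": [-5,0,31.5],"delta_rot": [0,0,0],"hand": 0.1},{"slide": [-5,0,31.5],"delta_rot": [0,0,0],"hand": 0.1}]}}

```text
time: 13.8
ee_pos: [0.5696, -0.1125, 0.332]
tcp_rot: [-0.047, 0.731, 0.679, 0.053]
contact_force: [-1.8, 0.1, 3.1]
grip_width: 0.0173
grasp_force: 25.0
```

{"op": "jog_arm", "data": {"targets": [{"slide": [0,0,0],"delta_rot": [0,0,0],"hand": 0.6},{"slide": [0,0,0],"delta_rot": [0,0,0],"hand": 0.6},{"slide": [0,0,0],"delta_rot": [0,0,0],"hand": 0.6},{"slide": [0,0,0],"delta_rot": [0,0,0],"hand": 0.6},{"slide": [0,0,0],"delta_rot": [0,0,0],"hand": 0.6},{"slide": [0,0,0],"delta_rot": [0,0,0],"hand": 0.6},{"slide": [0,0,0],"delta_rot": [0,0,0],"hand": 0.6},{"slide": [0,0,0],"delta_rot": [0,0,0],"hand": 0.6},{"slide": [0,0,0],"delta_rot": [0,0,0],"hand": 0.6},{"slide": [0,0,0],"delta_rot": [0,0,0],"hand": 0.6},{"slide": [0,0,0],"delta_rot": [0,0,0],"hand": 0.6},{"slide": [0,0,0],"delta_rot": [0,0,0],"hand": 0.6}]}}

```text
time: 14.8
ee_pos: [0.5694, -0.1124, 0.3314]
tcp_rot: [-0.047, 0.731, 0.679, 0.053]
contact_force: [0.6, -0.3, 1.0]
grip_width: 0.0547
grasp_force: 0.0
```

{"op": "jog_arm", "data": {"targets": [{"slide": [0,0,0],"delta_rot": [0,0,0],"hand": 0.6},{"slide": [0,0,0],"delta_rot": [0,0,0],"hand": 0.6},{"slide": [0,0,-20],"delta_rot": [0,0,0],"hand": 0.6},{"slide": [0,0,-50],"delta_rot": [0,0,0],"hand": 0.6},{"slide": [30,-15,-75],"delta_rot": [0,0,0],"hand": 0.6},{"slide": [65,-30,-75],"delta_rot": [0,0,0],"hand": 0.6},{"slide": [100,-45,-75],"delta_rot": [0,0,0],"hand": 0.6},{"slide": [135,-60,-75],"delta_rot": [0,0,0],"hand": 0.6},{"slide": [170,-75,-75],"delta_rot": [0,0,0],"hand": 0.6},{"slide": [200,-85,-75],"delta_rot": [0,0,0],"hand": 0.6},{"slide": [220,-90,-75],"delta_rot": [0,0,0],"hand": 0.6},{"slide": [220,-90,-75],"delta_rot": [0,0,0],"hand": 0.6}]}}

```text
time: 15.8
ee_pos: [0.4941, 0.1036, 0.4373]
tcp_rot: [-0.047, 0.73, 0.68, 0.053]
contact_force: [1.0, -0.1, 0.6]
grip_width: 0.0546
grasp_force: 0.0
```

{"op": "jog_arm", "data": {"targets": [{"slide": [0,0,0],"delta_rot": [0,0,0],"hand": 0.6},{"slide": [0,0,0],"delta_rot": [0,0,0],"hand": 0.6},{"slide": [0,0,0],"delta_rot": [0,0,0],"hand": 0.6},{"slide": [0,0,0],"delta_rot": [0,0,0],"hand": 0.6},{"slide": [0,0,0],"delta_rot": [0,0,0],"hand": 0.6},{"slide": [0,0,0],"delta_rot": [0,0,0],"hand": 0.6},{"slide": [0,0,0],"delta_rot": [0,0,0],"hand": 0.6},{"slide": [0,0,0],"delta_rot": [0,0,0],"hand": 0.6}]}}

```text
time: 16.47
ee_pos: [0.495, 0.1007, 0.4365]
tcp_rot: [-0.047, 0.731, 0.678, 0.053]
contact_force: [0.2, 0.5, 0.4]
grip_width: 0.0547
grasp_force: 0.0
```

Run:
```python
from tr import *
s=observe();print({k:s[k] for k in('time','ee_pos','contact_force')})
t=snapshot('top');sc=snapshot('scene')
cv2.imwrite('pics/r3.png',cv2.resize(np.hstack([t[90:250,300:512],sc[190:350,0:212]]),(800,302)))
```

```text
{'time': 16.4667, 'ee_pos': array([0.49496222, 0.1007357 , 0.43653597]), 'contact_force': array([0.16584164, 0.54165178, 0.3553619 ])}
```

View pics/r3.png

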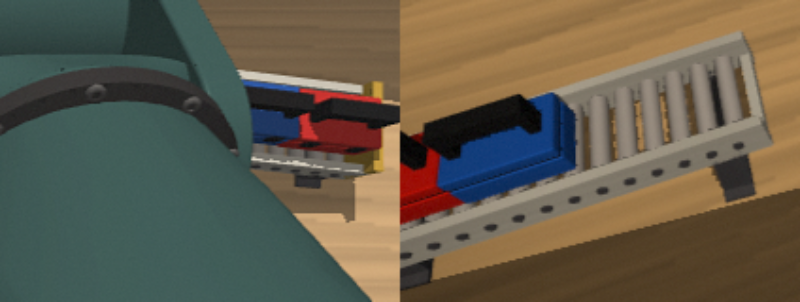

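The blue case rests against the red one, which is at the yellow stop. Both are upright and the robot is clear, so I'm handing in.

```bash
python3 -c "
from station import *
print(close_job())"
```

```text
the job is handed in; nothing more can be done
None
```

The red case rolled down to the yellow stop and the blue case rolled down against it; both are upright, the yellow case was not touched, and the job was handed in at about 16.5 s of the 59 s allowed (no verdict was returned).

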